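# Spin the rivet carousel and stop it on its index

## Robot

A 7-joint arm with a two-finger parallel gripper is mounted at the origin on the work surface. World frame = base frame: x ahead of the robot, y to its left, z up, the work surface at z = 0. Lengths are in m, angles in degrees, forces in N, time in s.
With the tool pointing down it reaches from about 0.35 to 0.9 m from the base axis. Payload 7.2 kg.
Tool frame: the origin (TCP) lies at the very end of the fingers, on their centre line; the grasp point (between the pads) lies 19 mm behind it; z points along the fingers, y is the line along which they close (so a half turn about z gives the same grasp; the last joint's range is limited). The gripper opens to 88 mm and grips with 3 to 60 N. Pads are 20 mm wide; open, the fingers measure 115 mm over their backs; the gripper's body (75 mm by 178 mm) begins 61 mm behind the grasp point.
Start: joints at [62.727, 23.554, -0.728, 91.456, 0.321, 64.991, -4.71], TCP at [0.248, -0.574, 0.223] pointing down, gripper open.
Joint ranges: [-169.25, 169.25], [-16.82, 113.86], [-84.01, 82.57], [7.8, 145.47], [-59.2, 239.2], [7.22, 106.19], [-163.78, 163.78]. Speed limits (degrees/s): [136.94, 136.94, 172.46, 172.46, 180, 180, 180].

## Interface

Orientations are given as a 3x3 rotation matrix whose columns are the frame's x, y, z axes.
In Python, from bench import r gives the robot as it stands. The module is installed in compiled form; this text tells all that it offers.
- The arm moves only by the shell command python3 -m jog 'ROWS' [FORCE]. ROWS is JSON, a list of rows, each a list of 5 numbers: the shift along the tool's x, y, z in units of 1000 mm (1.0 is 1000 mm), then the turn about the tool's z in units of 90 degrees (1.0 is 90 degrees), then the closure, from -1 (fully open) to 1 (shut). In form: [[dx, dy, dz, yaw, hand], ...]. A call has 1 to 20 rows; each row shifts and turns the commanded pose from where the row before left it, along the tool's axes as they then stand; what a row does not reach is not made up. A row lasts 1/8 s, in which the tool goes at most 62.5 mm and 10.7 degrees, less where a joint would pass 70% of its speed; a pose out of reach is approached as far as the arm can. A call with a number of a shift or a turn outside -1 to 1 is refused whole. A call with a gripper value outside its range is refused whole. The fingers move at their own pace and stop on an object; FORCE is the grip in N (left out, the last holds). Time passes only in rows, so rows that do not move let the fingers close. It gives the time, the measured TCP pose, the force, the opening and the grip force at its end, in the units of the state.
- r.state(): the state, without advancing time (a new reading comes with each control period).
- r.capture(name): name is "scene" or "top"; returns (picture, depth): 400x640x3 uint8, red, green, blue; 400x640 float32, m along the optical axis (not along the pixel's ray), 0 where there is no reading.
- r.calibration(name): a dict with "intrinsics" (3x3 intrinsics, pixels), "extrinsics" (4x4, takes a point from world to camera coordinates). Camera axes: x right, y up, looking along -z (the intrinsics and any distortion apply to the point x, -y, -z); pixel columns grow to the right and rows downward; lengths in m; the calibration is good to about 2 mm. A picture is of the moment at which its call begins. calibration takes no time and is no camera call.
- r.hand_in(): hands the job in; it is judged then, once.
The state is a dict: "time": time; "joint_pos": joint angles; "dq": joint speeds; "tau": joint torques, N m; "position": TCP position; "tool_rot": TCP orientation; "wrist_force": force on the tool from outside, world axes, zero at the start; "moment": the same for the moment, N m; "grip_width": finger opening in m; "finger_force": force on a finger pad.
Only numpy, scipy, OpenCV 4.12 (cv2) and the standard library are available. Lean on these libraries where they do the work, as an engineer would, in place of code of your own. Each camera call takes 0.05 s, during which the arm holds its last target. There are 200 camera calls.

## Task

Check that the rivet carousel runs freely and park it: flick the wheel with the outside of the fingers so that it spins briskly and coasts untouched for at least two seconds, then brake it with a fingertip so that the peg stops right at the pointed index tongue, keep the finger on it there for a moment, and lift clear so that it stays parked. Only touch and push, never take the peg between the fingers, and leave the tin, jar, hammer and brush where they are.

Things in the scene. Friction and masses are not known exactly. Their poses are not given: they have to be found in the camera images.
- wheel (a joint): turn of the carousel, a plywood wheel 250 mm across and 14 mm thick on a fixed steel foot, about its upright axis, either way without stops. Rad, growing counter-clockwise seen from above, counting past full turns; 0 and each multiple of 2 pi = peg at the index. About 1.2 kg; very free bearing (2 rad/s takes over 20 s to run down); a fingertip pressed on its face stops it almost at once
- hub (a point): point on the wheel's axis at the height of its flat top face, 55 mm above the bench. Round the axis stand a hub post with a black cap, 34 mm high, and six aluminium cups of rivets, 42 mm across, 16 mm high, all within 69 mm of the axis; from 69 to 108 mm the face is bare and flat
- peg (a point): middle of the steel peg, an upright pin 12 mm across that stands 30 mm above the wheel's top face, 114 mm from the axis; it goes round with the wheel. This point is 15 mm above the face
- index (a point): the place where the peg must stop: point fixed in space on the peg's circle, 114 mm from the axis and 15 mm above the face, straight inward of the index tongue. The tongue is a fixed dark steel bracket outside the rim, 26 mm wide, flush with the wheel's top face, whose point faces the axis 129 mm from it
- polish_tin: round dark polish tin, 82 mm across, 30 mm high; origin under its centre; leave it alone
- glue_jar: amber glue jar, 64 mm across, 85 mm high; origin under its centre; leave it alone
- hammer: hammer lying on the bench, about 240 mm long; leave it alone
- brush: flat brush lying on the bench; leave it alone

How it is judged:
By the outcome, as a careful person would: the job done as asked, in the order asked, and still so for the second after the job is handed in, with the robot touching nothing.
It also fails if it takes over 45 s, if anything falls off the work surface, if the arm or the gripper's body presses on something with over 40 N, if the wrist force passes 120 N, or if a joint passes its speed limit or range.

## Working session

There is one attempt and no reset: what is moved stays moved. The work goes in short steps, Python scripts to look and compute and a shell command to move; the robot and the scene stay as the last step left them, time stands still between calls to the robot, and variables do not carry over. Pictures are saved under pics/ and viewed, at most 10 in all, crops included, and the job is handed in when it is done.

```bash
mkdir -p pics; cat > h.py <<'E'
import numpy as np, cv2
from bench import r
def cap(n,f=None):
    p,d=r.capture(n)
    if f: cv2.imwrite('pics/'+f,p[:,:,::-1])
    return p,d
def unproj(n,u,v,z=None,d=None):
    c=r.calibration(n);K=np.array(c['intrinsics']);E=np.linalg.inv(np.array(c['extrinsics']))
    q=np.linalg.inv(K)@[u,v,1]; ray=E[:3,:3]@[q[0],-q[1],-1]; o=E[:3,3]
    t=(z-o[2])/ray[2] if z is not None else d[int(v),int(u)]
    return o+t*ray
E
python3 - <<'E'
from h import *
p,d=cap('top','t1.png');cap('scene','s1.png')
s=r.state();print(s);print(r.calibration('top'))
E
```

```text
{'time': 0.1, 'joint_pos': array([62.72786977, 23.59720425, -0.72738675, 91.49702938,  0.31970341,
       64.98994104, -4.70903555]), 'dq': array([-0.04458458, -0.00372262,  0.03373844, -0.07801017,  0.06336148,
       -0.02713371,  0.00782724]), 'tau': array([ 2.48325865e-03, -5.89094782e+01,  6.43619131e-01, -2.91706824e+01,
       -5.37473615e-02,  1.44848655e-02,  8.77586626e-05]), 'position': array([ 0.24765201, -0.573365  ,  0.22188989]), 'tool_rot': array([[ 9.17995329e-01,  3.96590663e-01, -6.49413423e-04],
       [ 3.96591185e-01, -9.17994443e-01,  1.27829993e-03],
       [-8.91960956e-05, -1.43102501e-03, -9.99998972e-01]]), 'wrist_force': array([ 0.6369747 , -0.52731417,  0.55444811]), 'moment': array([-0.0450443 ,  0.04728558,  0.04697032]), 'finger_force': 0.0, 'grip_width': 0.08802772369136952}
{'intrinsics': array([[445.01699767,   0.        , 318.41002817],
       [  0.        , 445.01699767, 204.79132256],
       [  0.        ,   0.        ,   1.        ]]), 'extrinsics': array([[ 0.00183932, -0.99979034,  0.02039365, -0.02078003],
       [ 0.99437213,  0.00398886,  0.10586861, -0.54565394],
       [-0.10592776,  0.02008415,  0.99417098, -1.08239006],
       [ 0.        ,  0.        ,  0.        ,  1.        ]])}
```

View pics/t1.png

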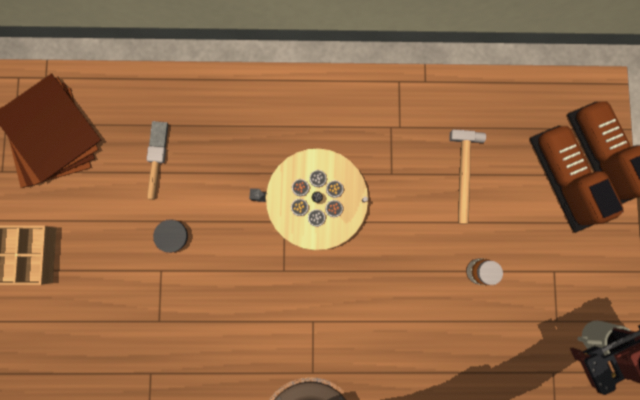

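View pics/s1.png

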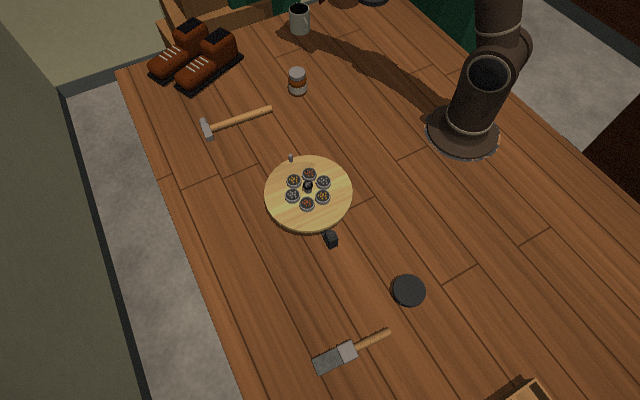

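The top view shows the wheel centred near (317,199), the peg at about (365,200) on its right (−y) edge and the tongue at about (258,195) on its left (+y). The hammer is at (465,180), jar (486,271), tin (171,236) and brush (156,160).

```bash
python3 - <<'E'
from h import *
p=cv2.imread('pics/t1.png')
cv2.imwrite('pics/c1.png',cv2.resize(p[140:260,240:390],None,fx=5,fy=5,interpolation=cv2.INTER_CUBIC)[:600])
hsv=cv2.cvtColor(p,cv2.COLOR_BGR2HSV)
m=cv2.inRange(hsv,(18,60,150),(35,255,255));m[:140]=0;m[260:]=0;m[:,:240]=0;m[:,390:]=0
c=max(cv2.findContours(m,0,2)[0],key=cv2.contourArea)
pts=np.array([unproj('top',u,v,.055)[:2] for u,v in cv2.convexHull(c)[:,0]])
(cx,cy),R=cv2.minEnclosingCircle(pts.astype(np.float32));print(cx,cy,R,cv2.fitEllipse(pts.astype(np.float32)))
for n,u,v,z in [('peg',365,200,.085),('tip',265,196,.055),('ham',465,180,.02),('jar',489,272,.085),('tin',171,236,.03)]:print(n,unproj('top',u,v,z))
E
```

```text
0.5591871738433838 -0.013868702575564384 0.12552234530448914 ((0.5589024424552917, -0.013655165210366249), (0.24719613790512085, 0.2505333423614502), 123.39720153808594)
peg [ 0.551675   -0.12891915  0.085     ]
tip [0.56399831 0.11164726 0.055     ]
ham [ 0.61178947 -0.39327122  0.02      ]
jar [ 0.38238529 -0.41971264  0.085     ]
tin [0.46693513 0.34351892 0.03      ]
```

View pics/c1.png

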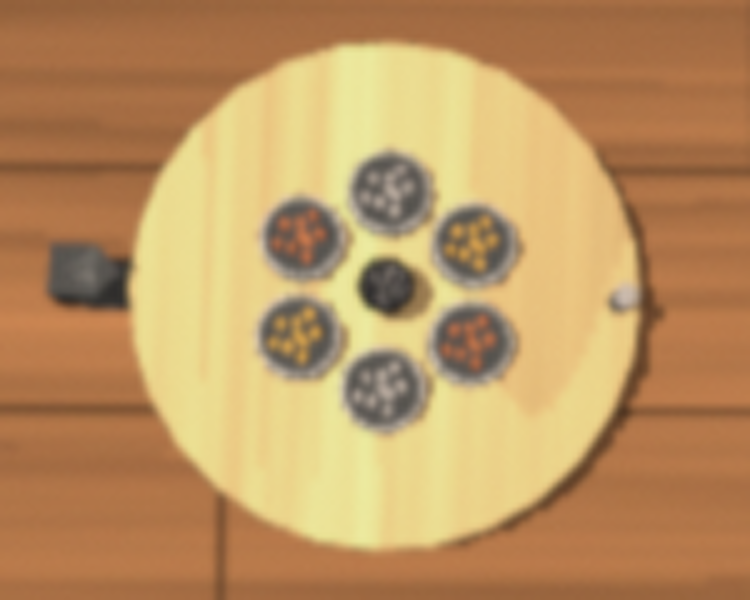

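The enlarged crop shows the hub cap at crop (386,285), the peg top at (625,298) and the dark tongue spanning (50–130, 240–305). I'll get the tongue bearing from depth and the other camera.

```bash
python3 - <<'E'
from h import *
H=np.array([.559,-.0137])
for n in ('top','scene'):
    p,d=cap(n)
    g=[]
    box=(170,220,240,275) if n=='top' else (222,255,315,345)
    for v in range(box[0],box[1]):
        for u in range(box[2],box[3]):
            if d[v,u]>0:
                w=unproj(n,u,v,d=d); g.append([*w,*p[v,u]])
    g=np.array(g); q=g[:,:2]-H; R=np.hypot(*q.T)
    k=(g[:,2]>.045)&(g[:,2]<.068)&(R>.128)&(g[:,3:].max(1)<120)
    a=np.degrees(np.arctan2(q[k,1],q[k,0]))
    print(n,k.sum(),R[k].min(),R[k].max(),a.min(),a.max(),a.mean(),g[k,:3].mean(0))
    if n=='scene': 
        cv2.imwrite('pics/c2.png',cv2.resize(p[145:265,255:365,::-1],None,fx=5,fy=5,interpolation=cv2.INTER_CUBIC))
    else:
        cv2.imwrite('pics/c3.png',cv2.resize(p[170:220,240:290,::-1],None,fx=10,fy=10,interpolation=cv2.INTER_CUBIC))
    # wheel face fit by depth
E
```

```text
top 119 0.1285675232729049 0.1634309350415888 81.20188320871172 90.18271785336869 85.81757974045618 [0.56981811 0.13430677 0.05604491]
scene 118 0.12899277551316113 0.16344967437419552 80.19111779799591 89.96721770711594 85.09584076730904 [0.57177884 0.13518152 0.0545203 ]
```

View pics/c2.png

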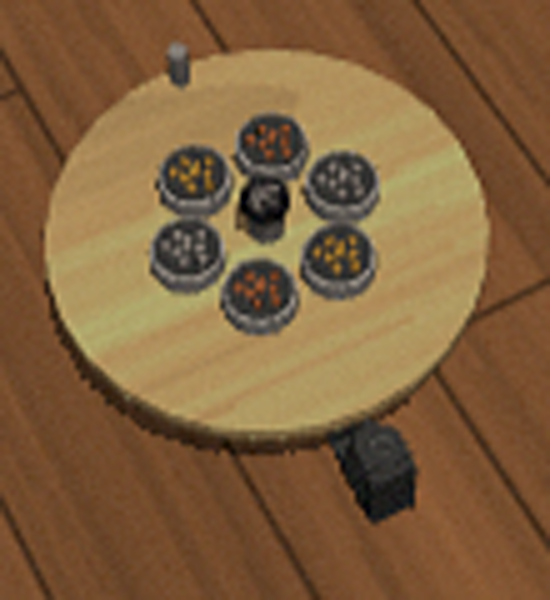

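View pics/c3.png

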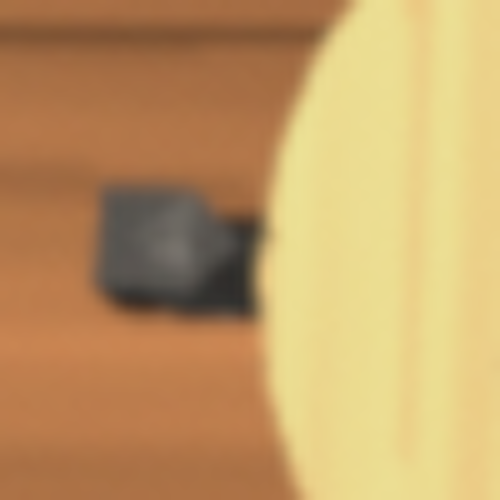

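The scene crop shows the peg standing at crop (179,65) and the tongue at (375,465). The top crop shows the tongue pointing at the axis along crop row 238, full-image v≈193.8. Bearing is about 85.7°, and both cameras agree. Next I shut the hand, turn it so the finger backs face ±x, and travel high.

```bash
python3 -m jog '[[0,0,0,-0.106,1],[0,0,0,-0.106,1],[0,0,0,-0.106,1],[0,0,0,-0.106,1],[0,0,0,-0.106,1],[0,0,0,-0.106,1],[0,0,0,-0.105,1],[0.04,0.025,0,0,1],[0.04,0.025,0,0,1],[0.04,0.025,0,0,1],[0.04,0.025,0,0,1],[0.04,0.025,0,0,1],[0.04,0.025,0,0,1],[0.04,0.025,0,0,1],[0.04,0.025,0,0,1],[0.04,0.025,0,0,1],[0.04,0.025,0,0,1],[0.03,0.01,0,0,1],[0,0,0,0,1]]' 20
```

```text
time: 2.58
position: [0.5082, -0.1406, 0.2226]
tool_rot: [[-0.006, 1.0, 0.0], [1.0, 0.006, 0.001], [0.001, 0.0, -1.0]]
wrist_force: [0.0, -0.1, 0.1]
grip_width: 0.0005
finger_force: 0.0
```

Quick static press at the braking spot, to learn the contact height and stiffness.

```bash
python3 -m jog '[[0.039,0.05,0,0,1],[0,0,0.06,0,1],[0,0,0.06,0,1],[0,0,0.04,0,1],[0,0,0.006,0,1],[0,0,0,0,1]]'; python3 -m jog '[[0,0,0.003,0,1],[0,0,0,0,1]]'; python3 -m jog '[[0,0,0.002,0,1],[0,0,0,0,1]]'
```

```text
time: 3.32
position: [0.5565, -0.1064, 0.0564]
tool_rot: [[0.0, 1.0, -0.001], [1.0, -0.0, -0.001], [-0.001, -0.001, -1.0]]
wrist_force: [-0.0, -1.2, -0.5]
grip_width: 0.0001
finger_force: 0.0
time: 3.58
position: [0.5583, -0.1063, 0.0554]
tool_rot: [[0.0, 1.0, 0.004], [1.0, -0.0, -0.001], [-0.001, 0.004, -1.0]]
wrist_force: [0.1, 0.0, 9.1]
grip_width: 0.0006
finger_force: 4.9
time: 3.82
position: [0.56, -0.1063, 0.0553]
tool_rot: [[-0.0, 1.0, 0.007], [1.0, 0.0, -0.002], [-0.002, 0.007, -1.0]]
wrist_force: [-1.5, -1.7, 21.1]
grip_width: 0.0005
finger_force: 11.0
```

```bash
python3 -m jog '[[0,0,-0.05,0,1],[0,-0.042,0,0,1],[-0.025,0,0,0,1],[0,0,0,0,1]]'; cat >> h.py <<'E'
H=np.array([.559,-.0137]); IDX=85.7
def peg(n='top',f=None):
    "wheel angle deg (peg bearing - index), by searching the grey peg top on its circle"
    p,d=cap(n,f); t=r.state()['time']-.05
    c=r.calibration(n);K=np.array(c['intrinsics']);E=np.array(c['extrinsics'])
    A=np.arange(0,360,.5); sc=[]
    def samp(R,z):
        a=np.radians(A); X=np.c_[H[0]+R*np.cos(a),H[1]+R*np.sin(a),np.full(len(a),z),np.ones(len(a))]@E.T
        q=np.c_[X[:,0],-X[:,1],-X[:,2]]@K.T; q=(q[:,:2]/q[:,2:]).astype(np.float32)
        return cv2.remap(p,q[None,:,0],q[None,:,1],cv2.INTER_LINEAR)[0].astype(float)
    s=np.mean([samp(R,.085) for R in (.111,.114,.117)],0)
    sat=s.max(1)-s.min(1)  # peg: low saturation, wood: high
    w=np.clip(70-sat,0,None)*(s.max(1)>90)
    return t,A,w,sat
def meas(n='top',f=None):
    t,A,w,sat=peg(n,f)
    # best 12-degree window
    k=np.convolve(np.r_[w[-8:],w,w[:8]],np.ones(13),'same')[8:-8]; i=int(k.argmax())
    j=np.arange(i-9,i+10); ww=w[j%720]; a=(j*.5*ww).sum()/max(ww.sum(),1e-9)
    return t,(a-IDX+180)%360-180,k[i]
E
python3 - <<'E'
from h import *
for n in ('top','scene'): print(n,meas(n,n+'2.png'))
print(r.state()['position'])
E
```

```text
time: 4.32
position: [0.5143, -0.1327, 0.1021]
tool_rot: [[0.003, 1.0, 0.0], [1.0, -0.003, -0.002], [-0.002, 0.0, -1.0]]
wrist_force: [-0.4, 0.3, 1.0]
grip_width: -0.0001
finger_force: 0.0
top (4.325, np.float64(164.01464330413017), np.float64(266.33333333333337))
scene (4.375, np.float64(-177.63905257076829), np.float64(577.0))
[ 0.51486524 -0.13016659  0.10182453]
```

```bash
python3 -m jog '[[0,0,0.036,0,1],[0,0.013,0,0,1],[0,0,0,0,1],[0,0.04,0,0,1],[0,0.04,0,0,1],[0,0.015,0,0,1],[0,0,-0.05,0,1],[0,0,0,0,1]]'; python3 - <<'E'
from h import *
for i in range(5):
  for n in ('scene','top'): print(n,meas(n))
E
```

```text
time: 5.42
position: [0.626, -0.1294, 0.1206]
tool_rot: [[-0.001, 1.0, 0.008], [1.0, 0.001, -0.001], [-0.001, 0.008, -1.0]]
wrist_force: [-0.4, -0.3, -0.4]
grip_width: 0.0003
finger_force: 0.0
scene (5.425, np.float64(-70.72464183381089), np.float64(501.0))
top (5.4750000000000005, np.float64(-155.00815508021384), np.float64(663.3333333333334))
scene (5.525, np.float64(-52.80835509138382), np.float64(476.99999999999994))
top (5.575, np.float64(-155.4160050675676), np.float64(691.3333333333334))
scene (5.625, np.float64(-34.40670391061454), np.float64(458.0))
top (5.675, np.float64(-155.43953885567885), np.float64(684.0))
scene (5.7250000000000005, np.float64(-16.170437017994857), np.float64(493.00000000000006))
top (5.775, np.float64(-155.32592440427283), np.float64(698.3333333333335))
scene (5.825, np.float64(1.7202827888834804), np.float64(601.0))
top (5.875, np.float64(-155.35676910299003), np.float64(694.6666666666665))
```

The wheel is spinning at about 181°/s (3.16 rad/s) and the scene camera tracks it. Moving to hover over the face inside the peg circle.

```bash
python3 -m jog '[[0.028,-0.04,0,0,1],[0,-0.026,0,0,1],[0,0,0.02,0,1],[0,0,0,0,1],[0,0,0.03,0,1],[0,0,0,0,1],[0,0,0,0,1],[0,0,0,0,1],[0,0,0,0,1],[0,0,0,0,1],[0,0,0,0,1],[0,0,0,0,1],[0,0,0,0,1],[0,0,0,0,1]]'; python3 - <<'E'
from h import *
for i in range(8): print(meas('scene','h%d.png'%i if i==0 else None))
E
```

```text
time: 7.68
position: [0.5567, -0.102, 0.0656]
tool_rot: [[-0.001, 1.0, -0.0], [1.0, 0.001, -0.0], [-0.0, -0.0, -1.0]]
wrist_force: [-0.1, -0.2, 0.4]
grip_width: 0.0004
finger_force: 0.0
(7.675, np.float64(-29.701985440105886), np.float64(482.0000000000001))
(7.7250000000000005, np.float64(-21.403997461928896), np.float64(499.66666666666663))
(7.775, np.float64(-13.130005906674569), np.float64(537.6666666666666))
(7.825, np.float64(-5.070804475226396), np.float64(571.3333333333334))
(7.875, np.float64(3.0662531017370043), np.float64(595.3333333333334))
(7.925, np.float64(12.286366330764679), np.float64(556.6666666666667))
(7.9750000000000005, np.float64(20.641090018371102), np.float64(541.6666666666665))
(8.024999999999999, np.float64(29.157541899441355), np.float64(532.0))
```

```bash
python3 -m jog '[[0,0,0.007,0,1],[0,0,0,0,1],[0,0,0,0,1],[0,0,0,0,1],[0,0,0,0,1],[0,0,0,0,1],[0,0,0,0,1],[0,0,0,0,1],[0,0,0,0,1]]'; python3 - <<'E'
from h import *
for i in range(4): print(meas('scene'))
print(r.state()['time'])
E
```

```text
time: 9.2
position: [0.5567, -0.102, 0.0587]
tool_rot: [[-0.001, 1.0, 0.0], [1.0, 0.001, -0.0], [-0.0, 0.0, -1.0]]
wrist_force: [-0.1, 0.7, 0.9]
grip_width: 0.0002
finger_force: 0.0
(9.2, np.float64(-144.19845041322316), np.float64(267.33333333333337))
(9.25, np.float64(-144.28959537572257), np.float64(232.66666666666666))
(9.299999999999999, np.float64(-123.53178710937499), np.float64(589.6666666666667))
(9.35, np.float64(-114.84935064935064), np.float64(461.9999999999999))
9.4
```

```bash
python3 -m jog '[[0,0,0,0,1],[0,0,0,0,1],[0,0,0,0,1],[0,0,0,0,1]]' >/dev/null; python3 -c "
from h import *
print(meas('scene'))"; python3 -m jog '[[0,0,0.0075,0,1],[0,0,0,0,1]]'; python3 - <<'E'
from h import *
for i in range(3): print(meas('scene','b%d.png'%i))
print(r.state()['position'],r.state()['wrist_force'])
E
```

```text
(9.899999999999999, np.float64(-31.107626561472728), np.float64(493.00000000000006))
time: 10.2
position: [0.5617, -0.1021, 0.0552]
tool_rot: [[-0.001, 1.0, 0.01], [1.0, 0.001, -0.002], [-0.002, 0.01, -1.0]]
wrist_force: [-1.3, -0.5, 28.1]
grip_width: 0.0002
finger_force: 13.9
(10.2, np.float64(-9.453930817610058), np.float64(605.0))
(10.25, np.float64(-9.53729338842976), np.float64(620.0))
(10.299999999999999, np.float64(-9.510652537646422), np.float64(577.3333333333334))
[ 0.56140909 -0.10209932  0.0552259 ] [ 0.17109787 -0.34183789 26.63433999]
```

Braked to a stop at −9.5°. Finger still pressed, so I'll carry the wheel on gently to the index.

```bash
python3 -m jog '[[0,0.003,0,0,1],[0,0.003,0,0,1],[0.0005,0.003,0,0,1],[0.0005,0.003,0,0,1],[0,0,0,0,1],[0,0,0,0,1]]'; python3 - <<'E'
from h import *
print(meas('scene','s5.png'),meas('top','t5.png'))
a=cv2.imread('pics/s5.png')[145:265,255:365];b=cv2.imread('pics/t5.png')[150:250,240:340]
f=lambda x:cv2.resize(x,(400,int(400*x.shape[0]/x.shape[1])),interpolation=cv2.INTER_CUBIC)
a,b=f(a),f(b);b=cv2.copyMakeBorder(b,0,a.shape[0]-b.shape[0],0,0,0)
cv2.imwrite('pics/c5.png',np.hstack([a,b]))
E
```

```text
time: 11.1
position: [0.5731, -0.1011, 0.0552]
tool_rot: [[-0.001, 1.0, 0.009], [1.0, 0.001, -0.002], [-0.002, 0.009, -1.0]]
wrist_force: [-1.2, -0.4, 28.0]
grip_width: 0.0009
finger_force: 13.6
(11.1, np.float64(-2.3296650717703358), np.float64(647.3333333333333)) (11.149999999999999, np.float64(-129.67350173353145), np.float64(468.99999999999994))
```

View pics/c5.png

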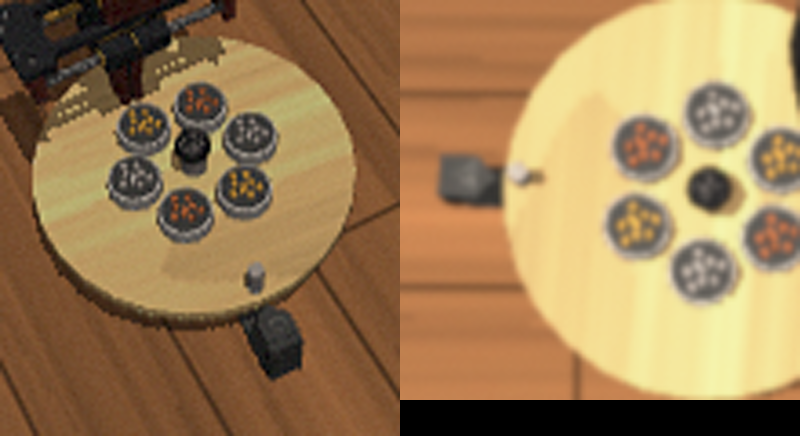

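The left half (scene) shows the peg at (255,277), short of the tongue point at about (265,312). The right half (top) shows the peg top at (518,174), full-image (269.5,193.5), just beside the tongue. I'll cross-check the bearings from the top camera.

```bash
python3 - <<'E'
from h import *
def brg(P,h=H): q=P[:2]-h; return np.degrees(np.arctan2(q[1],q[0])),np.hypot(*q)
print('peg by hand',brg(unproj('top',269.5,193.5,.085)))
p=cv2.imread('pics/t5.png').astype(float)
reg=p[188:200,265:275];sat=reg.max(2)-reg.min(2);w=np.clip(80-sat,0,None)*(reg.max(2)>120)
vv,uu=np.mgrid[188:200,265:275];u,v=(uu*w).sum()/w.sum(),(vv*w).sum()/w.sum();print(u,v,brg(unproj('top',u,v,.085)))
for uv in [(250.5,193.8),(257,193.8),(264,193.8)]:print('tongue',brg(unproj('top',*uv,.055)),unproj('top',*uv,.055))
# hub from cap (z=.089) in both, and tongue top by depth, block only
print('cap',unproj('top',240+(708-400)/4,150+188/4,.089))
for n,f,box in(('top','t5.png',(180,212,245,268)),('scene','s5.png',(222,255,315,345))):
    _,d=cap(n);g=[];p=cv2.imread('pics/'+f)
    for v in range(box[0],box[1]):
        for u in range(box[2],box[3]):
            P=unproj(n,u,v,d=d)
            if .050<P[2]<.06 and p[v,u].max()<110 and .134<np.hypot(*(P[:2]-H))<.165:g.append(P)
    g=np.array(g);(c,s,a)=cv2.minAreaRect(g[:,:2].astype(np.float32))
    print(n,len(g),g.mean(0),brg(g.mean(0)),'rect',c,s,a,brg(np.array(c)))
E
```

```text
peg by hand (np.float64(86.29274278960084), np.float64(0.11199922002424928))
268.69762258543835 193.5817236255572 (np.float64(86.45694712460596), np.float64(0.11387967924790153))
tongue (np.float64(86.35116581999227), np.float64(0.16102672544471766)) [0.56924792 0.1470003  0.055     ]
tongue (np.float64(85.92623554558259), np.float64(0.1452604353476651)) [0.5693194  0.13119342 0.055     ]
tongue (np.float64(85.35144706211027), np.float64(0.1282820137605771)) [0.56939643 0.11416004 0.055     ]
cap [ 0.55787054 -0.0146046   0.089     ]
top 67 [0.56750734 0.13587174 0.0557133 ] (np.float64(86.7446394611556), np.float64(0.14981348068735434)) rect (0.5685362815856934, 0.13462838530540466) (0.026885755360126495, 0.020018670707941055) 88.97245788574219 (np.float64(86.32142068126558), np.float64(0.14863462097973748))
scene 101 [0.57176988 0.13555278 0.05486647] (np.float64(85.10975646661349), np.float64(0.1497980750140543)) rect (0.5713798999786377, 0.1347154974937439) (0.028592506423592567, 0.0260299164801836) 86.17558288574219 (np.float64(85.23177998299096), np.float64(0.1489309296949313))
```

```bash
python3 - <<'E'
from h import *
from scipy.optimize import least_squares
def hub(n,f,box):
    p=cv2.imread('pics/'+f);hsv=cv2.cvtColor(p,cv2.COLOR_BGR2HSV)
    m=cv2.inRange(hsv,(14,40,110),(35,190,255)) if n=='scene' else cv2.inRange(hsv,(18,60,150),(35,255,255))
    k=np.zeros_like(m);k[box[0]:box[1],box[2]:box[3]]=1;m=cv2.morphologyEx(m*k,cv2.MORPH_OPEN,np.ones((3,3)))
    c=max(cv2.findContours(m,0,2)[0],key=cv2.contourArea)
    P=np.array([unproj(n,u,v,.055)[:2] for u,v in cv2.convexHull(c)[:,0]])
    s=least_squares(lambda q:np.hypot(*(P-q[:2]).T)-q[2],[.559,-.014,.125],loss='soft_l1',f_scale=.001)
    return s.x,np.abs(s.fun).mean()
print('top',hub('top','t1.png',(140,260,240,390)));x,e=hub('scene','s1.png',(150,245,255,360));print('scene',x,e)
p=cv2.imread('pics/s5.png').astype(float)
reg=p[210:230,318:334];print((reg.max(2)-reg.min(2)).astype(int))
E
```

```text
top (array([ 0.55898967, -0.01374973,  0.1244422 ]), np.float64(0.0006336971999050144))
scene [ 0.56054976 -0.01576199  0.12517152] 0.0006377409204135772
[[86 84 84 87 85 83 84 86 81 84 86 87 85 86 87 87]
 [84 82 85 84 83 86 84 85 88 84 86 86 84 85 84 84]
 [81 86 87 84 85 83 85 85 85 84 83 84 85 87 88 86]
 [85 83 84 83 85 83 86 83 84 84 88 91 89 88 87 84]
 [84 83 87 84 84 85 81 86 89 88 87 90 86 85 86 85]
 [85 84 84 83 86 88 89 88 86 88 83 88 86 86 86 83]
 [82 84 85 89 91 89 89 88 88 90 84 85 84 83 81 81]
 [87 87 88 85 90 73 60 26 42 86 86 84 83 82 81 84]
 [85 87 87 84 89 40 21 17 14 59 86 84 81 84 86 82]
 [84 82 87 86 91 15 16 20 14 36 86 83 84 86 84 80]
 [88 83 85 87 54  6 17 22 15 23 85 83 83 83 82 79]
 [84 85 86 87 44  4 12 10 13 42 93 88 90 84 86 86]
 [85 87 89 88 51  7  9 12  5 48 94 88 90 91 89 91]
 [85 88 90 89 47  2  3  7  6 47 92 89 91 90 91 85]
 [85 87 88 88 89 20  6  5  3 68 93 90 91 85 75 53]
 [83 87 91 90 91 62 19  0 44 92 88 88 80 61 51 41]
 [86 92 92 93 91 88 84 78 86 89 80 60 54 41 42 39]
 [88 89 90 89 91 90 91 88 84 53 60 45 44 41 41 42]
 [92 86 91 87 83 72 62 59 55 47 27 56 51 41 81 83]
 [91 81 71 64 57 53 48 51 27 13  6  8 31 73 75 92]]
```

```bash
cat >> h.py <<'E'
def near(n,f):
    "peg bearing near the index: grey blob centroid, per-camera hub"
    p,_=cap(n,f);p=p.astype(float)
    b,h,z=((210,226,316,332),(.5605,-.0158),.070) if n=='scene' else ((187,201,264,276),(.559,-.01375),.083)
    g=p[b[0]:b[1],b[2]:b[3]];w=np.clip(65-(g.max(2)-g.min(2)),0,40)*(g.max(2)>90)
    vv,uu=np.mgrid[b[0]:b[1],b[2]:b[3]];u,v=(uu*w).sum()/w.sum(),(vv*w).sum()/w.sum()
    q=unproj(n,u,v,z)[:2]-h
    return n,u.round(2),v.round(2),np.degrees(np.arctan2(q[1],q[0])).round(2),np.hypot(*q).round(4)
E
python3 - <<'E'
from h import *
print(near('scene','s6.png'),near('top','t6.png'))
E
```

```text
('scene', np.float64(325.02), np.float64(219.88), np.float64(86.22), np.float64(0.1103)) ('top', np.float64(268.42), np.float64(193.75), np.float64(86.56), np.float64(0.1148))
```

```bash
python3 - <<'E'
from h import *
h=np.array([.5605,-.0158])
for v in (220.5,221.2):
    q=unproj('scene',325.0,v,.07)[:2]-h;print(v,np.degrees(np.arctan2(q[1],q[0])),np.hypot(*q))
a=cv2.imread('pics/t6.png')[178:210,245:285]
cv2.imwrite('pics/c6.png',cv2.resize(a,None,fx=15,fy=15,interpolation=cv2.INTER_CUBIC))
E
```

```text
220.5 85.79374124986326 0.11192755362097496
221.2 85.35389004141253 0.11378412468107073
```

View pics/c6.png

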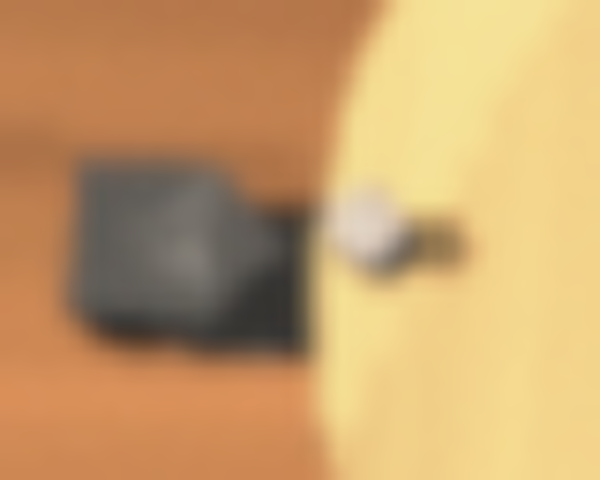

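The top crop shows the peg at (370,228), directly in front of the tongue's point, on its centre row of about 240. The two cameras average about 0° error. Pressing shifted the tip about +x, so I'll unload slowly with matching +x compensation to avoid nudging the wheel.

```bash
python3 -m jog '[[0,0,0,0,1],[0,0,0,0,1],[0,0.0009,-0.001,0,1],[0,0.0009,-0.001,0,1],[0,0.0009,-0.001,0,1],[0,0,0,0,1],[0,0,0,0,1]]'; python3 - <<'E'
from h import *
print(near('scene','s7.png'),near('top','t7.png'))
s=r.state();print(s['position'],s['wrist_force'])
E
```

```text
time: 12.28
position: [0.5729, -0.1011, 0.0554]
tool_rot: [[-0.001, 1.0, 0.003], [1.0, 0.001, -0.001], [-0.001, 0.003, -1.0]]
wrist_force: [0.2, -1.0, 9.6]
grip_width: 0.0006
finger_force: 5.0
('scene', np.float64(324.97), np.float64(219.81), np.float64(86.21), np.float64(0.1101)) ('top', np.float64(268.56), np.float64(193.65), np.float64(86.42), np.float64(0.1145))
[ 0.57288363 -0.10113429  0.05540065] [-0.34397816 -0.57046656  8.60721155]
```

Compensation works: 9 N is left and the wheel hasn't moved. Easing off the rest very slowly, then lifting.

```bash
python3 -m jog '[[0,0.0005,-0.0005,0,1],[0,0.0005,-0.0005,0,1],[0,0.0002,-0.0002,0,1],[0,0.0002,-0.0002,0,1],[0,0.0002,-0.0002,0,1],[0,0.0002,-0.0002,0,1],[0,0.0001,-0.0002,0,1],[0,0,-0.0005,0,1],[0,0,-0.003,0,1],[0,0,-0.03,0,1],[0,0,-0.04,0,1],[0,0,-0.03,0,1],[0,0,0,0,1],[0,0,0,0,1]]'; python3 - <<'E'
from h import *
print(near('scene','s8.png'),near('top','t8.png'),meas('scene'))
E
python3 -m jog '[[0,0,0,0,1],[0,0,0,0,1],[0,0,0,0,1],[0,0,0,0,1],[0,0,0,0,1],[0,0,0,0,1]]'>/dev/null; python3 - <<'E'
from h import *
print(near('scene','s9.png'),near('top','t9.png'),meas('scene'))
print(r.state()['position'],r.state()['time'])
E
```

```text
time: 14.12
position: [0.5728, -0.1011, 0.159]
tool_rot: [[-0.001, 1.0, -0.001], [1.0, 0.001, -0.0], [-0.0, -0.001, -1.0]]
wrist_force: [-0.4, -0.2, -0.4]
grip_width: 0.0004
finger_force: 0.0
('scene', np.float64(324.92), np.float64(219.71), np.float64(86.21), np.float64(0.1097)) ('top', np.float64(268.53), np.float64(193.67), np.float64(86.45), np.float64(0.1145)) (14.225, np.float64(-2.4997512437811054), np.float64(621.6666666666667))
('scene', np.float64(324.91), np.float64(219.8), np.float64(86.14), np.float64(0.11)) ('top', np.float64(268.54), np.float64(193.65), np.float64(86.43), np.float64(0.1145)) (15.125, np.float64(-2.4916458229114653), np.float64(620.6666666666666))
[ 0.57326851 -0.10099725  0.15964702] 15.175
```

The wheel is at rest at the index and the robot is clear of it.

```bash
python3 -c "
from bench import r
print(r.hand_in())"
```

```text
the job is handed in; nothing more can be done
None
```

I flicked the carousel to about 3 rad/s and it coasted untouched for about 4.8 s; I braked it with a fingertip about 9° short, carried it to the index with the finger still pressed, held it there and lifted clear. The cameras put the peg within about 1 mm of the index and showed no drift over the next second, so I handed the job in at about 15 s (before the flick I also pressed the still wheel lightly once to find its height).

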